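# Clamp the smoking tray with the fold-out crank

### The job

Swing the red folding crank handle up until it stands, and use it to wind the crank clockwise (seen from above) until the clamp holds the smoking tray firmly against the fence - tight, but without forcing it. Then fold the handle down flat again, leaving the tray clamped and flat on the bed, and the other things on the bench where they are.

Things in the scene. Friction and masses are not known exactly. Their poses are not given: they have to be found in the camera images.
- vice: The tray clamp, bolted down. Origin: on the bench, under the crank's upright axis, at the centre of a blue gearbox block 110 x 110 mm, 60 mm high. From there a white bed (230 mm wide, top 20 mm above the bench) runs along +y of this frame to 430 mm.
- crank_axis (a point): Point on the crank's upright axis at the height of the handle's fold hinge, 118 mm above the bench. The crank is a steel arm 26 mm wide on a spindle; its top lies 104 mm above the bench and it reaches from 16 mm behind the axis to 80 mm beyond it on the hinge's side.
- crank (a joint): Angle of the crank, grows when wound clockwise seen from above: 15 mm of jaw travel per radian. Starts at 1.0 to 3.4; stop at 9.6. A brake holds it where it is left: turning takes about 5.5 N at the handle, square to the arm, while the jaw is free, and 1 N more per 4 N of clamping. The brake holds about 23 N of clamping; any more slips back on release.
- handle_hinge (a point): Centre of the fold hinge of the crank handle, 65 mm from the crank's axis, 118 mm above the bench, between two small steel cheeks (34 mm over both, tops 10 mm above the hinge). Its +x points outward from the crank's axis, y is the level hinge pin, z is up. It circles with the crank.
- handle_tip (a point): Centre of the free end of the red handle, 120 mm from its hinge. Round bar: steel neck 16 mm thick for 25 mm from the hinge, then a red grip 22 mm thick. Folded, it lies level at hinge height across the crank's axis; its last 39 mm overhang the arm's far end, 47 mm clear above the gearbox. Unfolded, it stands upright on the hinge, its end 238 mm above the bench.
- handle (a joint): Fold angle of the handle: 0 = folded flat, 1.57 = upright, with a stop at each end. The hinge is stiff and stays at any angle where it is left: turning it takes about 0.35 Nm (3.5 N square to the handle, 100 mm from the hinge), so it must be brought all the way to either stop.
- jaw: Sliding blue jaw, 160 mm wide and 42 mm high, with a sprung yellow pad in front (150 x 36 mm). Origin: 1 mm above the bed, middle of the unpressed pad's front face; y points to the fence. The crank drives it; it starts 64 to 100 mm short of clamping the tray. The pad yields after 4.5 N, then 3 N per mm, for 20 mm.
- fence: Fixed blue fence at the far end of the bed, 180 mm wide, 45 mm high. Origin: middle of the lower edge of its front face; y points away from the jaw.
- tray: Loose stainless smoking tray with a wire bottom, 200 x 150 x 20 mm, 0.5 to 1 kg, lying on the bed between jaw and fence. Origin: centre of its underside; x is its 200 mm side, along the jaw's face. It starts clear of both, a little askew; the jaw pushes it over to the fence.
- brush: Bystander: bench brush, 200 mm, beside the bed.
- scraper: Bystander: scraper, 200 mm, lying by the gearbox.
- spray: Bystander: closed white bottle with a blue cap, 66 mm across and 140 mm high, about 220 mm from the crank's axis. Origin: centre of its underside.
- bowl: Bystander: steel bowl, 120 mm across and 50 mm high.
- tub: Bystander: small blue plastic tub, 120 x 90 x 50 mm.
- roll: Bystander: paper label roll standing on end, 80 mm across, 45 mm high.
Not all that is in view belongs to the job. Of the things that look like the tray, the larger one is meant.

How it is judged:
On the way, in this order (a step that is already met when the one before it is completed fails the run):
1. the handle is swung out and stands upright (above 1.3 rad) (value of joint handle above 1.3 rad), for 0.2 s.
2. with the handle out (above 0.9 rad), the crank is wound until the jaw clamps the tray against the fence (value of joint handle above 0.9 rad and contact force between jaw and tray above 6 N and contact force between fence and tray above 4 N), for 0.2 s.
At the end, for the whole second after the job is handed in: The handle is folded flat (within 0.15 rad), the tray is clamped: the jaw presses on it with more than 6 N and it presses on the fence with more than 4 N, it lies flat and square to the fence (within 0.05 rad), and all is at rest (value of joint handle below 0.15 rad and contact force between jaw and tray above 6 N and contact force between fence and tray above 4 N and angle between tray's own z axis and vertical below 0.05 rad and angle between the y axis of tray and the y axis of fence, either way round below 0.05 rad and linear speed of tray below 0.01 m/s and velocity of joint handle below 0.1 rad/s); the robot touches nothing.
It fails at once if the clamp was forced: more than 100 N on the tray (contact force between jaw and tray above 100 N).
It fails at once if a bystander was knocked more than 30 mm from its place (distance of any of brush, scraper, spray, bowl, tub, roll from where it was at the start of the episode above 0.03 m).
It also fails if it takes over 72 s, if anything falls off the work surface, if the arm or the gripper's body presses on something with over 40 N, if the wrist force passes 120 N, or if a joint passes its speed limit or range.

### The arm

A 6-joint arm with a two-finger parallel gripper is mounted at the origin on the work surface. World frame = base frame: x ahead of the robot, y to its left, z up, the work surface at z = 0. Lengths are in m, angles in rad, forces in N, time in s.
With the tool pointing down it reaches from about 0.15 to 0.775 m from the base axis. Payload 6.1 kg.
Tool frame: the origin (TCP) lies midway between the tips of the shut fingers; the grasp point (between the pads) lies 19 mm behind it; z points along the fingers, y is the line along which they close (so a half turn about z gives the same grasp; the last joint's range is limited). The gripper opens to 85 mm and grips with 20 to 120 N. Pads are 22 mm wide; open, the fingers measure 114 mm over their backs; the gripper's body (76 mm by 85 mm) begins 54 mm behind the grasp point. The pads swing forward as they close: fully open they stand 13 mm farther back than shut.
Start: joints at [-1.162, 0.126, -0.04, 1.405, 0, 1.571], TCP at [0.209, -0.482, 0.231] pointing down, gripper open.
Joint ranges: [-2.72, 2.72], [-0.95, 1.95], [-1.27, 1.35], [-1.78, 2.02], [-1.46, 1.47], [-3.14, 3.14]. Speed limits (rad/s): [2.39, 2.39, 3.01, 3.14, 3.14, 3.14].

### API

Orientations are given as a unit quaternion [x, y, z, w].
In Python, from rig import bot, viewer gives the robot as it stands.
- The arm moves only by the shell command python3 -m creep 'ROWS' [FORCE]. ROWS is JSON, a list of rows, each a list of 3 entries, a list of its own where there are three numbers: the opening, from -1 (shut) to 1 (fully open), then the shift along the tool's x, y, z in units of 100 cm (1.0 is 100 cm), then the turn, a rotation vector about the tool's x, y, z in units of 90 degrees (1.0 is 90 degrees). In form: [[fingers, [dx, dy, dz], [ax, ay, az]], ...]. A call has 1 to 5 rows; each row shifts and turns the commanded pose from where the row before left it, along the tool's axes as they then stand; what a row does not reach is not made up. A row lasts 1/10 s, in which the tool goes at most 50 mm and 8.59 degrees, less where a joint would pass 70% of its speed; a pose out of reach is approached as far as the arm can. A call with a number of a shift or a turn outside -1 to 1 is refused whole. A call with a gripper value outside its range is refused whole. The fingers move at their own pace and stop on an object; FORCE is the grip in N (left out, the last holds). Time passes only in rows, so rows that do not move let the fingers close. It gives the time, the measured TCP pose, the force, the opening and the grip force at its end, in the units of the state.
- bot.get_obs(): the state, without advancing time (a new reading comes with each control period).
- viewer.grab_frame(name): name is "side" or "top"; returns (picture, depth): 384x512x3 uint8, red, green, blue; 384x512 float32, m along the optical axis (not along the pixel's ray), 0 where there is no reading.
- viewer.camera_info(name): a dict with "mtx" (3x3 intrinsics, pixels), "world_from_camera" (4x4, takes a point from camera to world coordinates). Camera axes: x right, y down, z forward; pixel columns grow to the right and rows downward; lengths in m; the calibration is good to about 2 mm. A picture is of the moment at which its call begins. camera_info takes no time and is no camera call.
- bot.close_job(): hands the job in; it is judged then, once.
The state is a dict: "t": time; "joint_positions": joint angles; "joint_vel": joint speeds; "tau": joint torques, N m; "ee_pos": TCP position; "eef_rot": TCP orientation; "force": force on the tool from outside, world axes, zero at the start; "wrist_torque": the same for the moment, N m; "gripper_width": finger opening in m; "gripper_force": force on a finger pad.
Only numpy, scipy, OpenCV 4.12 (cv2) and the standard library are available. Lean on these libraries where they do the work, as an engineer would, in place of code of your own. Each camera call takes 0.05 s, during which the arm holds its last target. There are 200 camera calls.

## Working session

There is one attempt and no reset: what is moved stays moved. The work goes in short steps, Python scripts to look and compute and a shell command to move; the robot and the scene stay as the last step left them, time stands still between calls to the robot, and variables do not carry over. Pictures are saved under pics/ and viewed, at most 10 in all, crops included, and the job is handed in when it is done.

```bash
mkdir -p pics; ls
python3 - <<'E'
from rig import bot, viewer
import cv2, numpy as np
for n in ("top","side"):
    p,d=viewer.grab_frame(n); np.savez(f'{n}0.npz',p=p,d=d)
    cv2.imwrite(f'pics/{n}0.png',cv2.resize(p[:,:,::-1],(800,600)))
    c=viewer.camera_info(n); print(n,np.round(c['mtx'],1).tolist(),np.round(c['world_from_camera'],3).tolist())
print(bot.get_obs())
E
```

```text
pics
top [[369.5, 0.0, 252.6], [0.0, 369.5, 194.0], [0.0, 0.0, 1.0]] [[0.01, -0.997, 0.078, 0.429], [-1.0, -0.01, 0.002, 0.013], [-0.001, -0.078, -0.997, 1.225], [0.0, 0.0, 0.0, 1.0]]
side [[441.0, 0.0, 256.9], [0.0, 441.0, 186.4], [0.0, 0.0, 1.0]] [[-0.972, -0.138, 0.191, 0.288], [-0.235, 0.52, -0.821, 1.07], [0.014, -0.843, -0.537, 0.795], [0.0, 0.0, 0.0, 1.0]]
{'t': 0.1, 'joint_positions': array([-1.16198493e+00,  1.26316474e-01, -4.05383576e-02,  1.40545164e+00,
        1.81070212e-05,  1.57081924e+00]), 'joint_vel': array([-0.00076155,  0.00027709,  0.00256597,  0.00029903, -0.001535  ,
       -0.00118543]), 'tau': array([ 8.81819487e-04, -4.36908531e+01,  3.53604412e+01,  1.37806608e-02,
        5.86458123e-05,  1.13984854e-06]), 'ee_pos': array([ 0.20854098, -0.4813622 ,  0.23059371]), 'eef_rot': array([ 9.79183840e-01,  2.02973982e-01, -1.44412196e-04, -7.41189991e-04]), 'force': array([ 0.52759321, -0.50441003, -0.25095472]), 'wrist_torque': array([ 0.02826434, -0.00063903,  0.01537862]), 'gripper_force': 0.0, 'gripper_width': 0.08501744993536302}
```

View pics/top0.png

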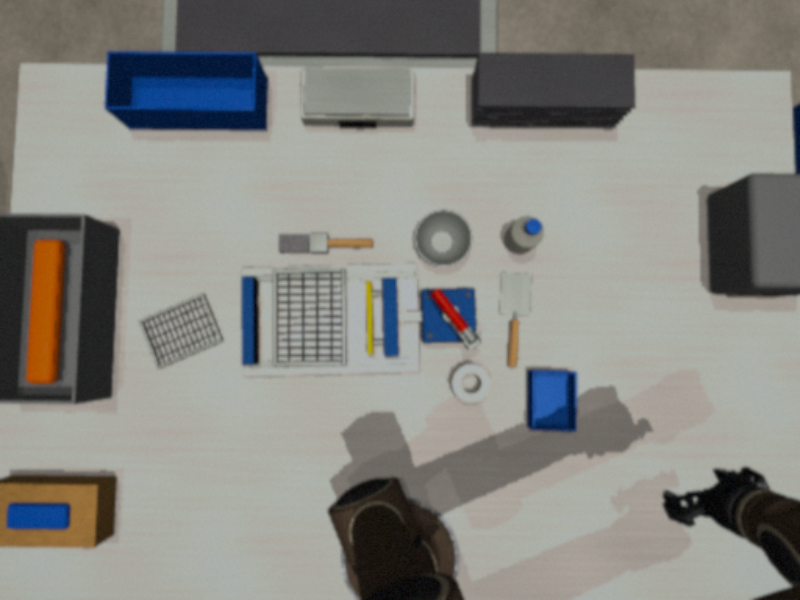

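View pics/side0.png

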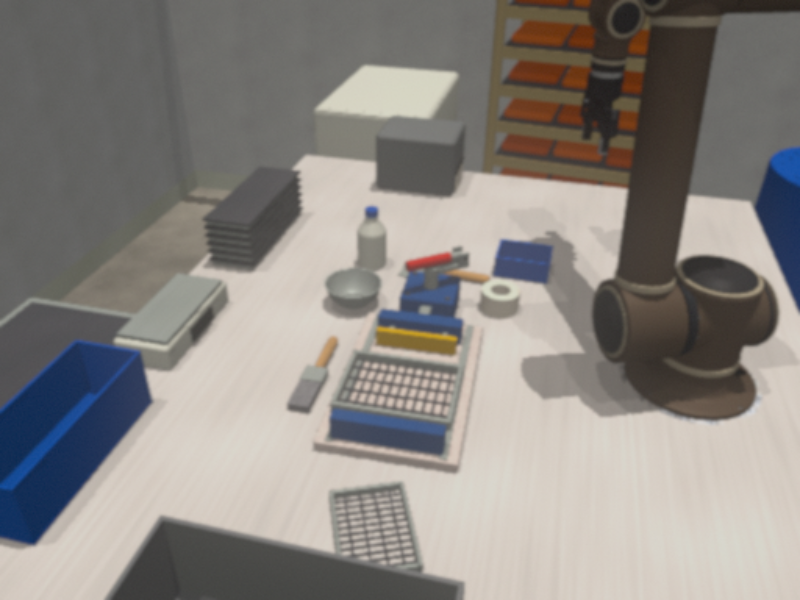

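The top view (800x600) shows the gearbox at about (448,315), the red handle with its tip at about (436,293) and its hinge at about (468,338), the jaw at (390,317) and the fence at (249,320). The side view agrees. The bowl, bottle, roll and scraper stand around the crank.

```bash
cat > h.py <<'E'
import numpy as np, cv2
from rig import bot, viewer
from scipy.spatial.transform import Rotation as R
def cloud(n, pd=None):
    p,d = pd if pd is not None else viewer.grab_frame(n)
    c=viewer.camera_info(n); K=c['mtx']; T=np.array(c['world_from_camera'])
    v,u=np.mgrid[:d.shape[0],:d.shape[1]]
    P=np.stack([(u-K[0][2])/K[0][0]*d,(v-K[1][2])/K[1][1]*d,d],-1)@T[:3,:3].T+T[:3,3]
    return p,d,P
def redm(p):
    q=p.astype(int); return (q[...,0]>110)&(q[...,1]<60)&(q[...,2]<60)
E
python3 - <<'E'
from h import *
for n in("top","side"):
    z=np.load(n+'0.npz'); p,d,P=cloud(n,(z['p'],z['d']))
    m=redm(p)&(P[...,2]>.09)&(P[...,2]<.2)&(abs(P[...,1])<.3)
    Q=P[m]; c=Q.mean(0); u=np.linalg.svd(Q-c,full_matrices=False)[2][0]; s=(Q-c)@u
    print(n,m.sum(),c.round(4),u.round(3),(c+u*s.min()).round(4),(c+u*s.max()).round(4),np.percentile(Q[:,2],[5,50,95]).round(4))
    q=p.astype(int); b=(q[...,2]>q[...,0]+50)&(P[...,2]>.045)&(P[...,2]<.075)&(P[...,0]>.25)&(P[...,0]<.6)&(abs(P[...,1])<.4)
    if n=='top':
        cnt,lab,st,ce=cv2.connectedComponentsWithStats(b.astype(np.uint8))
        for i in range(1,cnt):
            if st[i,4]>15:
                Q=P[lab==i]; print('blue',st[i].tolist(),Q.min(0).round(3),Q.max(0).round(3))
                print(cv2.minAreaRect((Q[:,:2]*1000).astype(np.float32)))
        m2=(P[...,2]>.09)&(P[...,2]<.14)&(abs(P[...,1]+.09)<.12)&(abs(P[...,0]-.42)<.1)
        Q=P[m2]; print('high',Q.min(0).round(3),Q.max(0).round(3))
        cv2.imwrite('pics/crop.png',cv2.resize(p[170:260,200:350,::-1],(800,480),interpolation=cv2.INTER_CUBIC))
E
```

```text
top 183 [ 0.5039 -0.089   0.1267] [-0.788 -0.615 -0.006] [ 0.5402 -0.0606  0.127 ] [ 0.4689 -0.1163  0.1264] [0.1229 0.1268 0.1302]
blue [155, 178, 8, 55, 393] [0.398 0.298 0.052] [0.569 0.325 0.071]
((483.34808349609375, 311.8601379394531), (170.60372924804688, 22.66008758544922), 2.290550470352173)
blue [245, 178, 10, 50, 403] [0.417 0.01  0.055] [0.572 0.04  0.068]
((494.2628173828125, 24.929901123046875), (154.93492126464844, 25.85028839111328), 2.1671738624572754)
blue [284, 185, 20, 26, 267] [ 0.472 -0.145  0.054] [ 0.552 -0.084  0.066]
((522.970458984375, -131.74526977539062), (96.60342407226562, 48.68171691894531), 37.3821907043457)
blue [270, 186, 24, 33, 398] [ 0.446 -0.113  0.052] [ 0.548 -0.04   0.067]
((497.98919677734375, -75.41594696044922), (102.41088104248047, 69.15467834472656), 3.350796937942505)
blue [340, 237, 29, 38, 141] [ 0.273 -0.352  0.045] [ 0.388 -0.261  0.055]
((329.7774658203125, -306.78070068359375), (89.01422119140625, 114.62379455566406), 88.62873077392578)
high [ 0.431 -0.15   0.096] [ 0.52  -0.064  0.133]<stdin>:5: RuntimeWarning: Mean of empty slice.
  ret = um.true_divide(
Traceback (most recent call last):
IndexError: index 0 is out of bounds for axis 0 with size 0
```

View pics/crop.png

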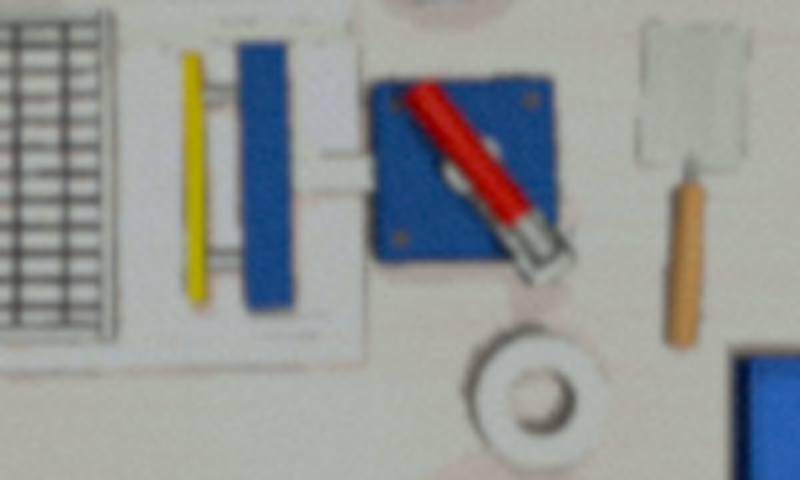

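The crop shows the handle with its tip at about (420,95), the hinge cheeks at (545,255), and the crank pointing towards the roll. The numbers agree with each other: axis (0.498, -0.093), outward direction (-0.788, -0.615), so the hinge is at (0.447, -0.133). First I turn the tool so its x axis points outward, which also leaves j6 room to wind.

```bash
A='x'; for i in 1 2 3 4 5; do python3 -m creep '[[1,[0,0,0],[0,0,-0.0865]],[1,[0,0,0],[0,0,-0.0865]],[1,[0,0,0],[0,0,-0.0865]],[1,[0,0,0],[0,0,-0.0865]],[1,[0,0,0],[0,0,-0.0865]]]' 40; done | tail -3
cat > st.py <<'E'
from h import *
import sys
# usage: st.py x y z [yaw_deg] : remaining shift in tool axes, turn about tool z in units
o=bot.get_obs(); r=R.from_quat(o['eef_rot']); M=r.as_matrix()
print('t',round(o['t'],2),'p',o['ee_pos'].round(4),'yaw',round(np.degrees(np.arctan2(M[1,0],M[0,0])),2),'zax',M[:,2].round(3),'j',o['joint_positions'].round(2),'F',o['force'].round(1),'w',round(o['gripper_width'],4),'gf',round(o['gripper_force'],1))
a=list(map(float,sys.argv[1:]))
if len(a)>=3:
    print('shift',(M.T@(np.array(a[:3])-o['ee_pos'])).round(4))
E
python3 st.py .531 -.067 .2306
```

```text
force: [0.6, -0.0, -0.2]
gripper_width: 0.0857
gripper_force: 0.0
t 2.6 p [ 0.2086 -0.4815  0.2308] yaw -141.63 zax [-0.     0.001 -1.   ] j [-1.16  0.13 -0.04  1.41  0.   -1.83] F [ 0.6 -0.  -0.2] w 0.0857 gf 0.0
shift [-5.101e-01  1.249e-01  5.000e-04]
```

```bash
python3 -m creep '[[1,[-0.0425,0.0104,0],[0,0,0]],[1,[-0.0425,0.0104,0],[0,0,0]],[1,[-0.0425,0.0104,0],[0,0,0]],[1,[-0.0425,0.0104,0],[0,0,0]],[1,[-0.0425,0.0104,0],[0,0,0]]]' >/dev/null
python3 -m creep '[[1,[-0.0425,0.0104,0],[0,0,0]],[1,[-0.0425,0.0104,0],[0,0,0]],[1,[-0.0425,0.0104,0],[0,0,0]],[1,[-0.0425,0.0104,0],[0,0,0]],[1,[-0.0425,0.0104,0],[0,0,0]]]' >/dev/null
python3 -m creep '[[1,[-0.0425,0.0104,0],[0,0,0]],[1,[-0.0425,0.0104,0],[0,0,0]],[1,[0,0,0],[0,0,0]],[1,[0,0,0],[0,0,0]]]' >/dev/null
python3 st.py .531 -.067 .099
```

```text
t 4.0 p [ 0.5335 -0.0682  0.2305] yaw -141.82 zax [-0.002 -0.    -1.   ] j [-0.13  0.15 -0.01  1.41 -0.   -0.79] F [ 0.2 -0.3  0. ] w 0.0853 gf 0.0
shift [0.001  0.0023 0.1315]
```

```bash
python3 -m creep '[[1,[0.001,0.002,0.03],[0,0,0]],[1,[0,0,0.04],[0,0,0]],[1,[0,0,0.03],[0,0,0]],[1,[0,0,0.03],[0,0,0]],[1,[0,0,0],[0,0,0]]]' >/dev/null
python3 st.py .531 -.067 .099
python3 - <<'E'
from h import *
p,d,P=cloud("side"); cv2.imwrite('pics/s1.png',cv2.resize(p[110:230,200:360,::-1],(800,600),interpolation=cv2.INTER_CUBIC))
E
```

```text
t 4.5 p [ 0.5277 -0.069   0.0975] yaw -142.06 zax [-0.007  0.001 -1.   ] j [-0.13  0.18 -0.27  1.13 -0.   -0.79] F [-1.2  0.4 -0.5] w 0.085 gf 0.0
shift [-0.0038 -0.0004 -0.0016]
```

View pics/s1.png

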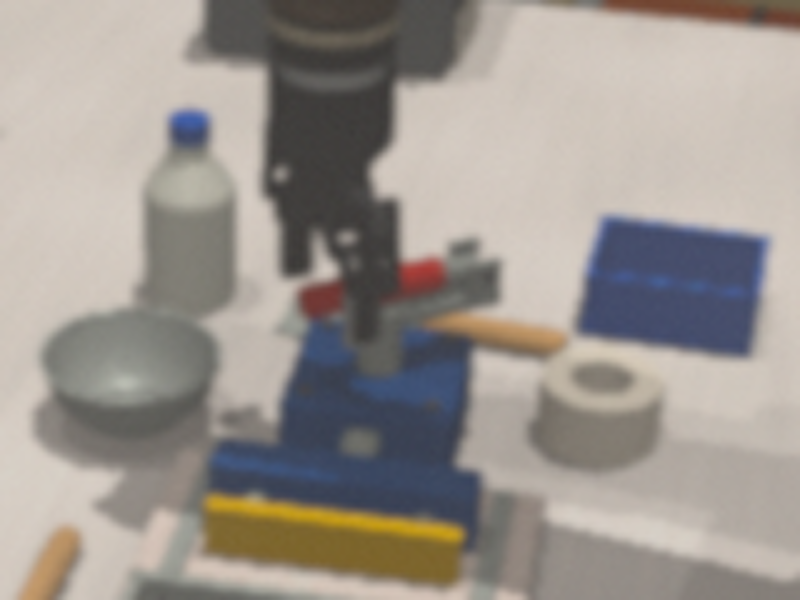

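The fingers straddle the red bar. In this crop the tip is at (305,300) and the near finger at (365,300). I shift 3 mm toward the tip and close.

```bash
python3 -m creep '[[1,[-0.003,0,0],[0,0,0]],[-1,[0,0,0],[0,0,0]],[-1,[0,0,0],[0,0,0]],[-1,[0,0,0],[0,0,0]],[-1,[0,0,0],[0,0,0]]]' 40 >/dev/null
python3 -m creep '[[-1,[0,0,0],[0,0,0]],[-1,[0,0,0],[0,0,0]]]' >/dev/null
python3 st.py .531 -.067 .099
```

```text
t 5.25 p [ 0.5337 -0.0659  0.1018] yaw -141.94 zax [ 0.     0.001 -1.   ] j [-0.12  0.18 -0.26  1.13  0.   -0.79] F [-2.3  2.   5.1] w 0.0205 gf 39.1
shift [0.0028 0.0008 0.0028]
```

```bash
python3 -m creep '[[-1,[0.0013,0,-0.0171],[0,0,0]],[-1,[0.004,0,-0.0167],[0,0,0]],[-1,[0.0066,0,-0.0159],[0,0,0]],[-1,[0.009,0,-0.0147],[0,0,0]],[-1,[0.0112,0,-0.0131],[0,0,0]]]' >/dev/null; python3 -m creep '[[-1,[0,0,0],[0,0,0]]]' >/dev/null
python3 st.py .531 -.067 .099
python3 - <<'E'
from h import *
p,d,P=cloud("side"); cv2.imwrite('pics/s2.png',cv2.resize(p[110:230,200:360,::-1],(800,600),interpolation=cv2.INTER_CUBIC))
E
```

```text
t 5.85 p [ 0.5071 -0.0869  0.18  ] yaw -142.02 zax [-0.    -0.001 -1.   ] j [-0.17  0.11 -0.17  1.29 -0.   -0.83] F [-3.4  0.1 -1.1] w 0.0206 gf 41.8
shift [-0.0312  0.001   0.081 ]
```

View pics/s2.png

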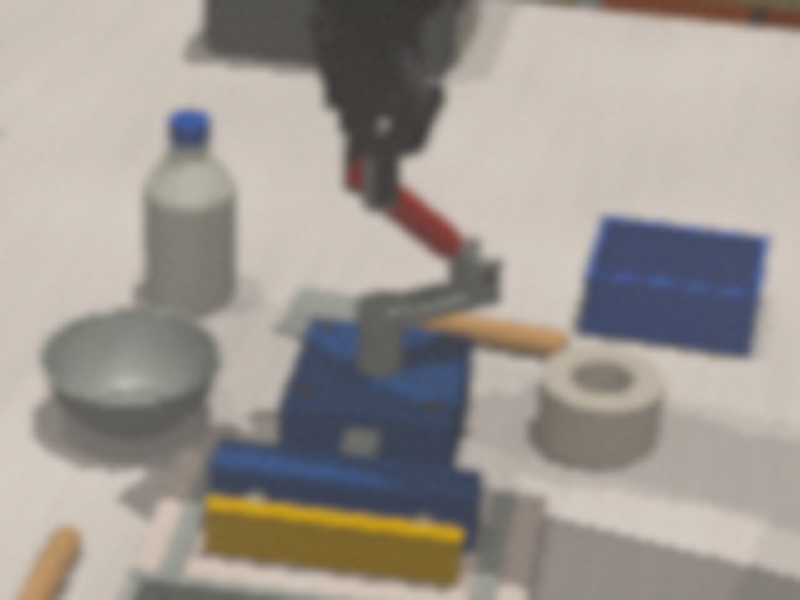

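The handle is half raised, and the grip is holding at (378,180) in the crop. I continue.

```bash
python3 -m creep '[[-1,[0.0131,0,-0.0112],[0,0,0]],[-1,[0.0147,0,-0.009],[0,0,0]],[-1,[0.0159,0,-0.0066],[0,0,0]],[-1,[0.0167,0,-0.004],[0,0,0]],[-1,[0.0171,0,-0.0013],[0,0,0]]]' >/dev/null; python3 st.py;  python3 -m creep '[[-1,[0.002,0,0],[0,0,0]],[-1,[0,0,0],[0,0,0]],[-1,[0,0,0],[0,0,0]]]' >/dev/null
python3 st.py .447 -.133 .2085
python3 - <<'E'
from h import *
p,d,P=cloud("side"); cv2.imwrite('pics/s3.png',cv2.resize(p[110:230,200:360,::-1],(800,600),interpolation=cv2.INTER_CUBIC))
E
```

```text
t 6.4 p [ 0.4484 -0.1332  0.2123] yaw -141.9 zax [ 0.005  0.003 -1.   ] j [-0.29  0.02 -0.2   1.35  0.   -0.96] F [3.6 6.  0.9] w 0.0203 gf 40.4
t 6.7 p [ 0.4461 -0.135   0.2124] yaw -141.98 zax [ 0.002  0.    -1.   ] j [-0.29  0.01 -0.2   1.35  0.   -0.96] F [-1.7  4.1  7.1] w 0.0204 gf 41.1
shift [-0.0019  0.0011  0.0039]
```

View pics/s3.png

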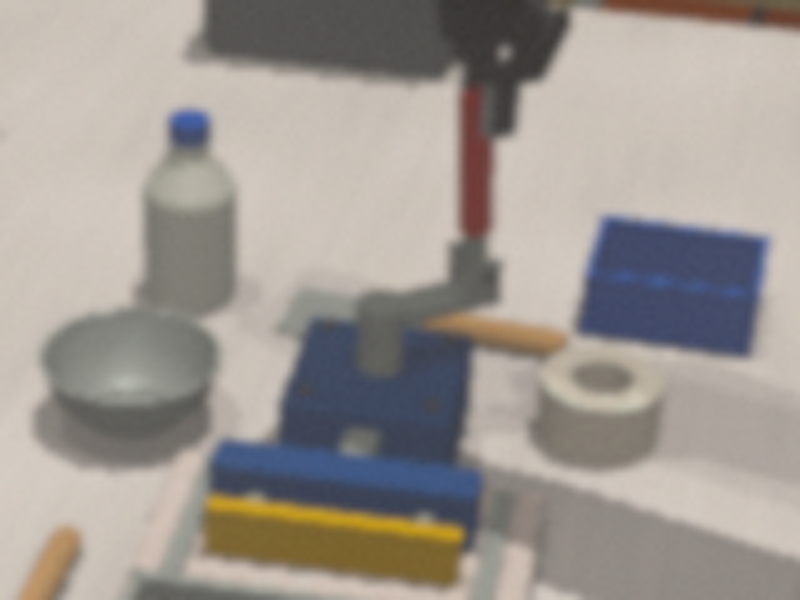

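The handle stands upright at crop column 475. The TCP is 66.6 mm from the axis, which fits. Now I wind with constant tool-frame chords, 8.1° per row.

```bash
for i in 1 2; do python3 -m creep '[[-1,[-0.00065,0.00916,0],[0,0,0.09]],[-1,[-0.00065,0.00916,0],[0,0,0.09]],[-1,[-0.00065,0.00916,0],[0,0,0.09]],[-1,[-0.00065,0.00916,0],[0,0,0.09]],[-1,[-0.00065,0.00916,0],[0,0,0.09]]]' >/dev/null; python3 st.py; done
python3 -m creep '[[-1,[0,0,0],[0,0,0]]]' >/dev/null; python3 st.py
python3 - <<'E'
from h import *
o=bot.get_obs(); print(np.linalg.norm(o['ee_pos'][:2]-[.498,-.0933]),np.degrees(np.arctan2(*(o['ee_pos'][:2]-[.498,-.0933])[::-1])))
E
```

```text
t 7.25 p [ 0.4326 -0.0928  0.2123] yaw 177.22 zax [ 0.003 -0.003 -1.   ] j [-0.21 -0.03 -0.25  1.35 -0.   -0.16] F [ 0.  -0.1  5. ] w 0.0204 gf 40.9
t 7.75 p [ 0.4498 -0.0509  0.2122] yaw 136.74 zax [ 0.002 -0.002 -1.   ] j [-0.11 -0.01 -0.23  1.35 -0.    0.64] F [-1.4  0.1  5.3] w 0.0204 gf 41.0
t 7.85 p [ 0.4507 -0.0503  0.2122] yaw 136.92 zax [ 0.003 -0.001 -1.   ] j [-0.11 -0.01 -0.23  1.35 -0.    0.64] F [0.8 3.6 4.8] w 0.0205 gf 41.0
0.06394307126823304 137.71506772609558
```

```bash
for i in 1 2 3; do python3 -m creep '[[-1,[-0.00065,0.00916,0],[0,0,0.09]],[-1,[-0.00065,0.00916,0],[0,0,0.09]],[-1,[-0.00065,0.00916,0],[0,0,0.09]],[-1,[-0.00065,0.00916,0],[0,0,0.09]],[-1,[-0.00065,0.00916,0],[0,0,0.09]]]' >/dev/null; python3 st.py; done
python3 -m creep '[[-1,[0,0,0],[0,0,0]]]' >/dev/null; python3 st.py
python3 - <<'E'
from h import *
o=bot.get_obs(); print(np.linalg.norm(o['ee_pos'][:2]-[.498,-.0933]),np.degrees(np.arctan2(*(o['ee_pos'][:2]-[.498,-.0933])[::-1])))
p,d,P=cloud("top"); cv2.imwrite('pics/t1.png',cv2.resize(p[160:260,150:310,::-1],(800,500),interpolation=cv2.INTER_CUBIC))
m=(P[...,2]>.03)&(P[...,2]<.08)&(p[...,0].astype(int)>p[...,2].astype(int)+70)&(P[...,0]>.4)&(P[...,0]<.6)&(abs(P[...,1])<.3)
print(P[m].min(0),P[m].max(0),np.median(P[m],0))
E
```

```text
t 8.35 p [ 0.4898 -0.0305  0.2122] yaw 96.24 zax [ 0.001 -0.001 -1.   ] j [-0.06  0.06 -0.15  1.36 -0.    1.4 ] F [-2.8  0.6  6.1] w 0.0205 gf 41.2
t 8.85 p [ 0.5333 -0.0406  0.2121] yaw 55.74 zax [ 0.     0.001 -1.   ] j [-0.08  0.14 -0.06  1.37  0.    2.09] F [-4.9  4.1  7.6] w 0.0202 gf 41.3
t 9.35 p [ 0.5596 -0.0764  0.2121] yaw 15.25 zax [ 0.001  0.003 -1.   ] j [-0.14  0.2   0.01  1.38  0.    2.74] F [-3.7  8.9  6.6] w 0.0201 gf 41.3
t 9.45 p [ 0.5598 -0.0775  0.2122] yaw 15.29 zax [ 0.001  0.001 -1.   ] j [-0.14  0.2   0.01  1.38  0.    2.74] F [-2.3  5.   6.3] w 0.0206 gf 41.1
0.06384540536931808 14.371925241392654
[0.41886786 0.11356942 0.03039802] [0.56171372 0.12895355 0.06345615] [0.49142122 0.12024514 0.05594707]
```

View pics/t1.png

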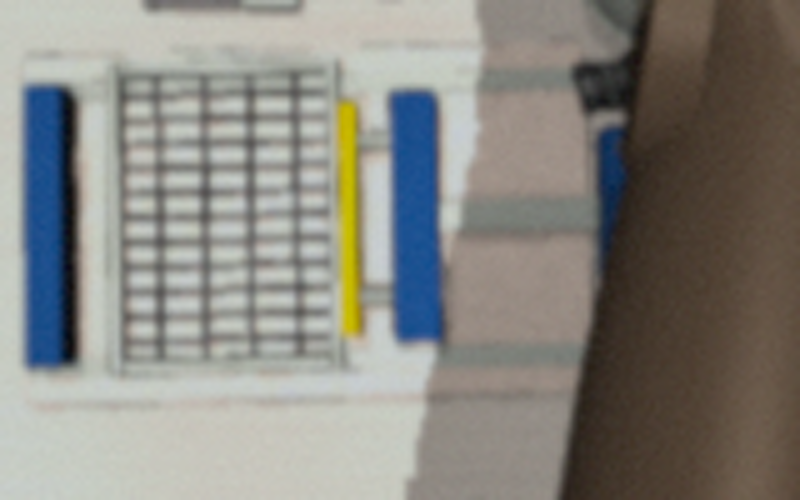

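The jaw has moved 53 mm and the pad at column 348 now touches the tray, leaving about 20–25 mm to the fence. j6 is near its limit, so I open, turn back half a turn around the round bar, and regrip.

```bash
python3 -m creep '[[1,[0,0,0],[0,0,0]],[1,[0,0,0],[0,0,0]],[1,[0,0,0],[0,0,0]],[1,[0,0,0],[0,0,0]],[1,[0,0,0],[0,0,0]]]' >/dev/null; python3 st.py
for i in 1 2 3 4 5; do python3 -m creep '[[1,[0,0,0],[0,0,-0.08]],[1,[0,0,0],[0,0,-0.08]],[1,[0,0,0],[0,0,-0.08]],[1,[0,0,0],[0,0,-0.08]],[1,[0,0,0],[0,0,-0.08]]]' >/dev/null; done; python3 st.py
for i in 1 2; do python3 -m creep '[[-1,[0,0,0],[0,0,0]],[-1,[0,0,0],[0,0,0]],[-1,[0,0,0],[0,0,0]],[-1,[0,0,0],[0,0,0]]]' 40 >/dev/null; done; python3 st.py
```

```text
t 10.0 p [ 0.5597 -0.0777  0.2108] yaw 15.54 zax [-0. -0. -1.] j [-0.14  0.2   0.01  1.38 -0.    2.73] F [0.4 0.  0.3] w 0.0847 gf 0.0
t 12.5 p [ 0.5597 -0.0777  0.2108] yaw -164.16 zax [-0. -0. -1.] j [-0.14  0.2   0.01  1.38 -0.   -0.41] F [-0.2  0.1  0.2] w 0.0856 gf 0.0
t 13.3 p [ 0.5596 -0.0774  0.2111] yaw -164.45 zax [ 0.  0. -1.] j [-0.14  0.2   0.01  1.38  0.   -0.41] F [-1.1  1.8  3.2] w 0.0203 gf 39.3
```

```bash
for i in 1; do python3 -m creep '[[-1,[0.00065,-0.00916,0],[0,0,0.09]],[-1,[0.00065,-0.00916,0],[0,0,0.09]],[-1,[0.00065,-0.00916,0],[0,0,0.09]],[-1,[0.00065,-0.00916,0],[0,0,0.09]],[-1,[0.00065,-0.00916,0],[0,0,0.09]]]' >/dev/null; python3 st.py; done
python3 -m creep '[[-1,[0.00065,-0.00916,0],[0,0,0.09]],[-1,[0.00065,-0.00916,0],[0,0,0.09]],[-1,[0,0,0],[0,0,0]]]' >/dev/null
cat > m.py <<'E'
from h import *
o=bot.get_obs(); v=o['ee_pos'][:2]-[.498,-.0933]; a=np.arctan2(v[1],v[0]); r=np.array([np.cos(a),np.sin(a)]); t=np.array([r[1],-r[0]])
print('R',np.linalg.norm(v).round(4),'ang',np.degrees(a).round(2),'Frad',(o['force'][:2]@r).round(2),'Ftan',(o['force'][:2]@t).round(2),'mz',o['wrist_torque'].round(2))
E
cat > v.py <<'E'
from h import *
import sys
p,d,P=cloud("top"); cv2.imwrite(f'pics/{sys.argv[1]}.png',cv2.resize(p[160:260,150:310,::-1],(800,500),interpolation=cv2.INTER_CUBIC))
m=(P[...,2]>.03)&(P[...,2]<.08)&(p[...,0].astype(int)>p[...,2].astype(int)+70)&(P[...,0]>.4)&(P[...,0]<.6)&(abs(P[...,1])<.3)
print('pad y',P[m].min(0),P[m].max(0))
q=p.astype(int); b=(q[...,2]>q[...,0]+50)&(P[...,2]>.045)&(P[...,2]<.075)&(P[...,0]>.25)&(P[...,0]<.6)&(P[...,1]<.2)&(P[...,1]>0.02)
print('jaw y',P[b][:,1].min(),P[b][:,1].max(),np.median(P[b][:,1]))
E
python3 st.py; python3 m.py; python3 v.py t2
```

```text
t 13.8 p [ 0.5559 -0.1214  0.211 ] yaw 154.77 zax [ 0.     0.003 -1.   ] j [-0.22  0.21  0.02  1.38  0.    0.22] F [-0.9  7.8  3.4] w 0.0204 gf 39.7
t 14.1 p [ 0.5456 -0.1375  0.2111] yaw 138.71 zax [ 0.     0.002 -1.   ] j [-0.25  0.2   0.    1.38  0.    0.47] F [-1.8  4.7  3.6] w 0.0207 gf 39.6
R 0.065 ang -42.92 Frad -4.52 Ftan -2.24 mz [ 0.99  0.56 -0.46]
pad y [0.41559982 0.12787989 0.0310328 ] [0.561677   0.14178857 0.06201797]
jaw y 0.07856042373935261 0.10622916935052741 0.09258966743303895
```

View pics/t2.png

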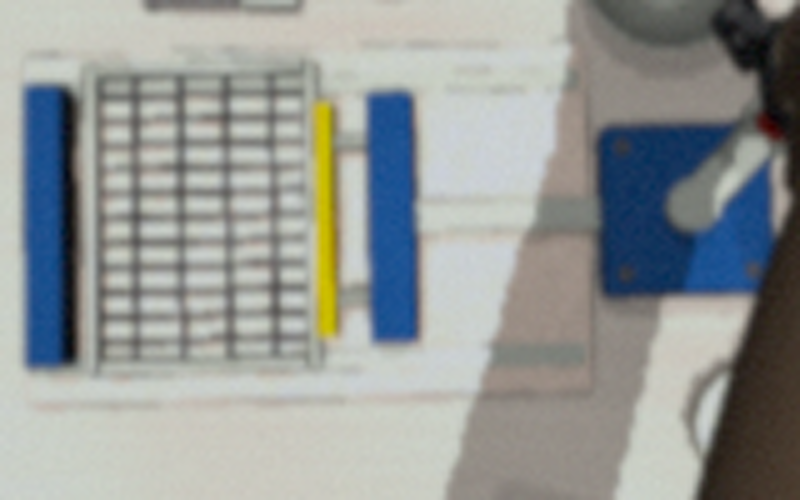

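The tray's edge is at column 90 and the fence base at about 75, so roughly 10–13 mm remain. I wind on, then slow down near contact.

```bash
python3 -m creep '[[-1,[0.00065,-0.00916,0],[0,0,0.09]],[-1,[0.00065,-0.00916,0],[0,0,0.09]],[-1,[0.00065,-0.00916,0],[0,0,0.09]],[-1,[0.00065,-0.00916,0],[0,0,0.09]]]' >/dev/null; python3 m.py
for i in 1 2; do python3 -m creep '[[-1,[0.00016,-0.00459,0],[0,0,0.045]]]' >/dev/null; python3 m.py; done; python3 v.py t3
```

```text
R 0.0657 ang -73.7 Frad -5.71 Ftan -3.58 mz [ 1.46 -0.53  0.11]
R 0.0658 ang -77.75 Frad -5.37 Ftan -6.11 mz [ 1.43 -0.82  0.11]
R 0.0658 ang -81.48 Frad -5.2 Ftan -5.85 mz [ 1.42 -0.75  0.2 ]
pad y [0.41865659 0.13677713 0.03545572] [0.56160692 0.1510704  0.06185937]
jaw y 0.08789979757864802 0.11843410424811718 0.10246549619441171
```

View pics/t3.png

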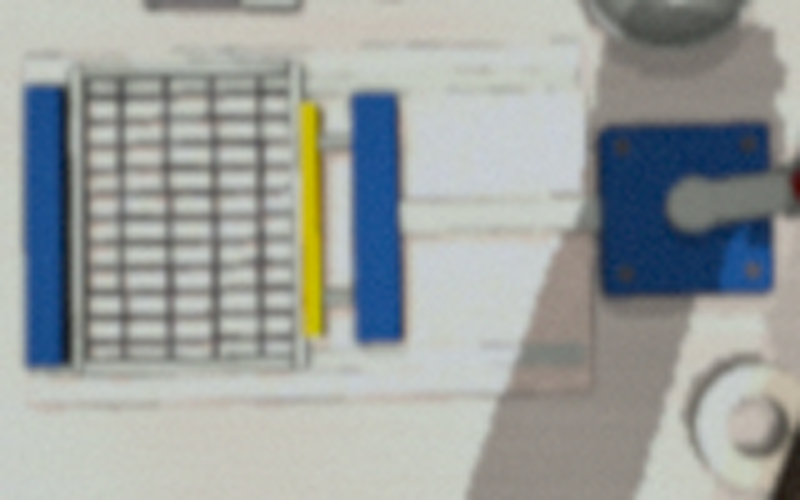

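The tray is at column 73 and the fence at about 66, so a few mm remain. From here I track the pad compression (jaw-to-pad centroid gap) and the force on each half-step.

```bash
cat > g.py <<'E'
from h import *
a=[]
for _ in range(3):
    p=viewer.grab_frame("top")[0]
    q=p[182:224,190:250].astype(float); u=np.arange(190,250)
    y=np.clip(np.minimum(q[...,0],q[...,1])-q[...,2]-40,0,None); b=np.clip(q[...,2]-q[...,0]-25,0,None)
    q2=p[184:222,158:180].astype(float).mean(0).sum(1)   # tray edge/fence profile
    cols=lambda w:(w*u).sum()/w.sum()
    a.append((cols(y),cols(b)))
a=np.mean(a,0); print('pad',a[0].round(3),'jaw',a[1].round(3),'gap',(a[1]-a[0]).round(3))
E
python3 g.py; python3 m.py
for i in 1 2; do python3 -m creep '[[-1,[0.00016,-0.00459,0],[0,0,0.045]],[-1,[0,0,0],[0,0,0]]]' >/dev/null; python3 m.py; python3 g.py; python3 m.py;done
```

```text
pad 211.764 jaw 224.705 gap 12.941
R 0.0658 ang -81.91 Frad -4.47 Ftan -2.68 mz [ 1.25 -0.19 -0.1 ]
R 0.0659 ang -85.69 Frad -4.73 Ftan -2.84 mz [ 1.32 -0.35  0.02]
pad 211.765 jaw 224.412 gap 12.647
R 0.0659 ang -85.67 Frad -5.31 Ftan -3.41 mz [ 1.26 -0.4   0.01]
R 0.0659 ang -89.59 Frad -6.05 Ftan -3.99 mz [ 1.31 -0.45  0.06]
pad 211.763 jaw 224.087 gap 12.323
R 0.0659 ang -89.57 Frad -4.79 Ftan -2.01 mz [ 1.25 -0.42  0.03]
```

The pad has stopped moving (column 211.76) while the jaw advances, so the tray is on the fence. I take the free-gap baseline from the earlier frames.

Run:
```python
from h import *
for n in('t1','t2','t3'):
    c=cv2.resize(cv2.imread(f'pics/{n}.png'),(160,100),interpolation=cv2.INTER_AREA)[:,:,::-1]
    q=c[22:64,40:100].astype(float);u=np.arange(190,250)
    if n=='t1': q[:,50:]=0
    y=np.clip(np.minimum(q[...,0],q[...,1])-q[...,2]-40,0,None); b=np.clip(q[...,2]-q[...,0]-25,0,None)
    f=lambda w:(w*u).sum()/w.sum(); print(n,f(y),f(b),f(b)-f(y))
p=np.load('top0.npz')['p']; q=p[176:230,225:262].astype(float);u=np.arange(225,262)
y=np.clip(np.minimum(q[...,0],q[...,1])-q[...,2]-40,0,None); b=np.clip(q[...,2]-q[...,0]-25,0,None)
f=lambda w:(w*u).sum()/w.sum(); print(f(y),f(b),f(b)-f(y))
```

```text
t1 219.29939498703544 232.68898302280172 13.38958803576628
t2 214.57833129923443 227.92636196497114 13.348030665736701
t3 211.76567857537884 224.78145542992374 13.015776854544896
236.07270776041318 249.45499079317653 13.382283032763354
```

Compression is about 3.3 mm, which is about 14 N of clamping: well above 6 N and below the brake's 23 N. I now fold the handle down along the inward arc, in tool +x and +z.

```bash
python3 st.py; python3 -m creep '[[-1,[0.0172,0,0.0013],[0,0,0]],[-1,[0.0168,0,0.004],[0,0,0]],[-1,[0.016,0,0.0066],[0,0,0]],[-1,[0.0148,0,0.009],[0,0,0]],[-1,[0.0132,0,0.0112],[0,0,0]]]' >/dev/null; python3 st.py; python3 g.py
```

```text
t 15.65 p [ 0.4985 -0.1592  0.2112] yaw 90.47 zax [ 0.002  0.001 -1.   ] j [-0.31  0.12 -0.09  1.36  0.    1.25] F [2.  4.8 2.4] w 0.0206 gf 39.7
t 16.15 p [ 0.4984 -0.0834  0.1798] yaw 90.37 zax [ 0.003 -0.006 -1.   ] j [-0.16  0.09 -0.19  1.28 -0.    1.4 ] F [ 1.6 -5.7  4.3] w 0.0207 gf 40.9
pad 211.759 jaw 224.093 gap 12.334
```

```bash
python3 -m creep '[[-1,[0.0112,0,0.0132],[0,0,0]],[-1,[0.009,0,0.0148],[0,0,0]],[-1,[0.0066,0,0.016],[0,0,0]],[-1,[0.004,0,0.0168],[0,0,0]],[-1,[0.0013,0,0.0172],[0,0,0]]]' >/dev/null; python3 st.py; python3 -m creep '[[-1,[0,0,0.002],[0,0,0]],[-1,[0,0,0.001],[0,0,0]],[-1,[0,0,0],[0,0,0]]]' >/dev/null;python3 st.py; python3 g.py
```

```text
t 16.8 p [ 0.4983 -0.05    0.1017] yaw 90.38 zax [ 0.003 -0.001 -1.   ] j [-0.1   0.11 -0.34  1.11 -0.    1.46] F [ 1.1  0.8 29.7] w 0.0205 gf 43.4
t 17.1 p [ 0.4985 -0.05    0.1007] yaw 90.36 zax [ 0.004  0.    -1.   ] j [-0.1   0.11 -0.35  1.11  0.    1.46] F [-1.6  2.4 17.6] w 0.0205 gf 41.5
pad 211.76 jaw 224.094 gap 12.334
```

The handle is on its stop (z 0.101, 18–30 N upward) and the clamp is unchanged. Now I release and lift.

```bash
python3 -m creep '[[1,[0,0,0],[0,0,0]],[1,[0,0,0],[0,0,0]],[1,[0,0,0],[0,0,0]],[1,[0,0,0],[0,0,0]],[1,[0,0,0],[0,0,0]]]' >/dev/null; python3 st.py; python3 -m creep '[[1,[0,0,-0.02],[0,0,0]],[1,[0,0,-0.04],[0,0,0]],[1,[0,0,-0.04],[0,0,0]],[1,[0,0,-0.04],[0,0,0]],[1,[0,0,0],[0,0,0]]]' >/dev/null
python3 -m creep '[[1,[0,0,0],[0,0,0]],[1,[0,0,0],[0,0,0]]]' >/dev/null; python3 st.py; python3 g.py
python3 - <<'E'
from h import *
p,d,P=cloud("side"); cv2.imwrite('pics/s4.png',cv2.resize(p[90:300,150:430,::-1],(800,600),interpolation=cv2.INTER_CUBIC))
E
```

```text
t 17.75 p [ 0.4966 -0.05    0.0974] yaw 90.25 zax [-0.001  0.    -1.   ] j [-0.1   0.11 -0.35  1.11 -0.    1.47] F [0.8 0.2 0.4] w 0.0852 gf 0.0
t 18.45 p [ 0.4964 -0.0499  0.2366] yaw 90.25 zax [-0.002  0.    -1.   ] j [-0.1   0.08 -0.08  1.41 -0.    1.47] F [-0.6 -0.5 -0.8] w 0.0855 gf 0.0
pad 211.761 jaw 224.091 gap 12.33
```

View pics/s4.png

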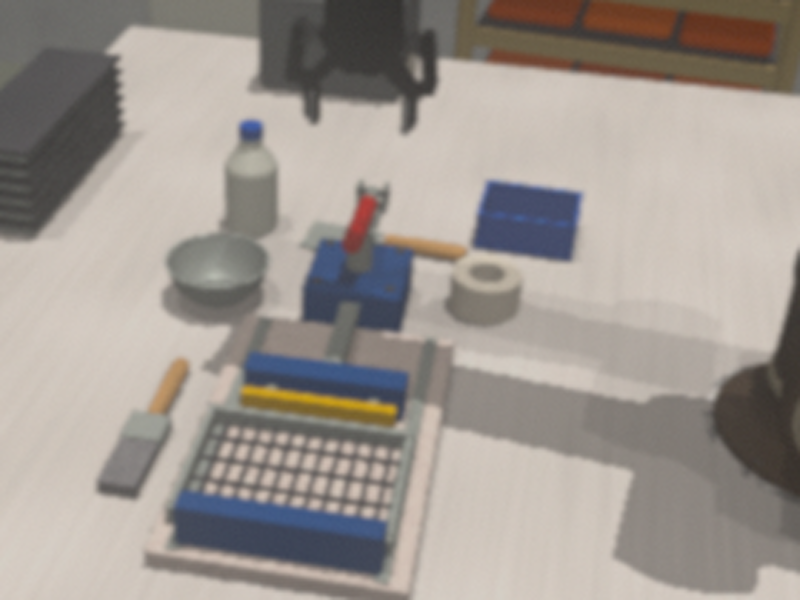

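The handle lies folded from (375,190) to (355,245). The tray is flat and clamped between the pad (320,405) and the fence (280,530), the bystanders haven't moved, and the gripper is clear. I hand it in.

```bash
python3 -c "
from rig import bot
print(bot.close_job())"
```

```text
the job is handed in; nothing more can be done
None
```

I handed the job in at about 18.5 s: the tray is clamped flat against the fence at about 14 N (estimated from about 3.3 mm of pad compression), the handle is folded flat, and the bystanders look undisturbed; no verdict came back.

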